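Change over the test mill's bowls and crack the stuck lid

ROBOT

A 7-joint arm with a two-finger parallel gripper is mounted at the origin on the work surface. World frame = base frame: x ahead of the robot, y to its left, z up, the work surface at z = 0. Lengths are in m, angles in degrees, forces in N, time in s.
With the tool pointing down it reaches from about 0.4 to 0.85 m from the base axis. Payload 4.5 kg.
Tool frame: the origin (TCP) lies midway between the tips of the shut fingers; the grasp point (between the pads) lies 19 mm behind it; z points along the fingers, y is the line along which they close (so a half turn about z gives the same grasp; the last joint's range is limited). The gripper opens to 85 mm and grips with 20 to 120 N. Pads are 22 mm wide; open, the fingers measure 114 mm over their backs; the gripper's body (76 mm by 85 mm) begins 54 mm behind the grasp point. The pads swing forward as they close: fully open they stand 13 mm farther back than shut.
Start: joints at [68.514, 39.483, -11.15, 89.685, 9.013, 51.709, -12.324], TCP at [0.248, -0.574, 0.231] pointing down, gripper open.
Joint ranges: [-172.22, 172.22], [-26.19, 119.32], [-84.43, 86.54], [7.71, 146.69], [-57.33, 237.33], [2.42, 119.75], [-152.13, 152.13]. Speed limits (degrees/s): [147.25, 147.25, 180, 180, 180, 180, 180].

INTERFACE

Orientations are given as a 3x3 rotation matrix whose columns are the frame's x, y, z axes.
In Python, from station import env gives the robot as it stands. The module is installed in compiled form; this text tells all that it offers.
- The arm moves only by the tool send_rows, never from a script. Its argument "steps" is text: rows parted by semicolons, each of 7 numbers parted by spaces: the finger opening in m, from 0 to 0.0854, then the shift along the tool's x, y, z in m, then the turn, a rotation vector about the tool's x, y, z in degrees. In form: gripper tx ty tz ax ay az; .... A call has 1 to 20 rows; each row is the pose to reach, as a shift and turn from the pose commanded when the call began, along the tool's axes at that moment; what a row does not reach only later rows make up. A row lasts 1/12 s, in which the tool goes at most 41.7 mm and 7.16 degrees, less where a joint would pass 70% of its speed; a pose out of reach is approached as far as the arm can. A call with a gripper value outside its range is refused whole. The fingers move at their own pace and stop on an object; "grip_force" is the grip in N (left out, the last holds). Time passes only in rows, so rows that repeat a pose let the fingers close. It gives the time, the measured TCP pose, the force, the opening and the grip force at its end, in the units of the state.
- env.state(): the state, without advancing time (a new reading comes with each control period).
- env.get_image(name): name is "scene" or "top" or "wrist"; returns a dict with "img" (420x560x3 uint8, red, green, blue), "intrinsics" (3x3 intrinsics, pixels), "k1" (the pictures are not rectified: a ray, as slopes to the right and down, at radius r is drawn at 1 + k1 r^2 times it, then the intrinsics apply), "rvec" (rotation vector, rad) and "tvec" (3), from world to camera coordinates, as OpenCV has them. Camera axes: x right, y down, z forward; pixel columns grow to the right and rows downward; lengths in m; the calibration is good to about 2 mm. A picture is of the moment at which its call begins. There is no depth.
- env.job_done(): hands the job in; it is judged then, once.
The state is a dict: "time": time; "joint_positions": joint angles; "joint_vel": joint speeds; "joint_torque": joint torques, N m; "eef_pos": TCP position; "orientation": TCP orientation; "wrist_force": force on the tool from outside, world axes, zero at the start; "moment": the same for the moment, N m; "width": finger opening in m; "grasp_force": force on a finger pad.
Only numpy, scipy, OpenCV 4.12 (cv2) and the standard library are available. Lean on these libraries where they do the work, as an engineer would, in place of code of your own. Each camera call takes 0.05 s, during which the arm holds its last target. There are 200 camera calls.

TASK

Change over the two bowls of the test mill: lower the white grinding ball right down into the open empty bowl and let go of it only once it rests there, because porcelain chips if the ball is dropped in. Then take the lid of the finished bowl by its knob, pull it straight up until its stuck seal breaks, without tearing it clear off the bowl, and finish still holding it level over the bowl, about a centimetre up, so that the bowl can breathe; do not put it down or let go, and leave the other things on the bench where they are.

Things in the scene. Friction and masses are not known exactly. Their poses are not given: they have to be found in the camera images.
- ball: loose white grinding ball, 50 mm in diameter, about 0.17 kg; it sits on a small fixed cork ring (44 mm outside, 12 mm high), its centre about 33 mm above the bench at the start. Its frame turns as it rolls: use ball_center for its position
- ball_center (a point): the centre of the ball
- bowl_open: the open, empty grinding bowl: white porcelain with a steel band, fixed, upright, 170 mm across, 85 mm high, wall 13 mm, mouth 144 mm wide, straight inside down to its dished floor. Origin under its centre, z up. It stands on the left or on the right of the bench
- bowl_open_floor (a point): the middle of the open bowl's floor inside, 14 mm above the bench. From there the floor rises evenly to about 29 mm above the bench at the wall, so that the ball rests in the middle with its centre 25 mm above this point
- bowl_shut: the finished grinding bowl, the same in every way but closed by the lid; fixed. Origin under its centre, z up
- bowl_shut_mouth (a point): the middle of the shut bowl's rim plane, 85 mm above its origin, where the lid sits. A rubber seal in the neck holds the lid: pulled up, it resists besides the lid's weight with a force that grows to about 12 to 16 N at about 2 mm; then it suddenly lets go and the lid jumps about 2 mm; from 7 mm on the lid is free (let go there, it drops back on the seal)
- lid: loose aluminium lid, 166 mm across, 11 mm thick, 0.40 to 0.62 kg, with a plug 133 mm wide that goes 11 mm down into the bowl's neck and ends in a 139 mm bead caught under the rubber seal. Origin at the middle of the plate's underside, z up: 85 mm above the origin of bowl_shut when seated. Pull it straight up by the middle
- lid_knob (a point): the place to grip the lid: on the axis of its round black knob (32 mm in diameter, upright, from 11 mm to 46 mm above the lid's origin), 33 mm above the lid's origin. Clear on all sides
- clamp_bar: the mill's clamp bar, taken off the shut bowl: flat steel bar about 210 x 34 x 10 mm with a forked slot at each end and a small T-handled screw in its middle (43 mm high); lies flat between the bowls with its length roughly along y; origin at the middle of its underside. Bystander: leave it alone
- slip_cup: rough grey slip cup, 68 mm across, 70 mm high, to the left of the work; origin under its centre. Bystander
- oxide_jar: amber glass jar with a black cap, 70 mm across, about 100 mm high, to the right of the work; origin under its centre. Bystander
- glaze_bottle: white plastic bottle, 60 mm across, 130 mm high, to the right of the work; origin under its centre. Bystander
- brush: brush lying on the near left of the bench; its frame is that of its handle. Bystander

How it is judged:
By the outcome, as a careful person would: the job done as asked, in the order asked, and still so for the second after the job is handed in, while the arm keeps its last pose, push and grip.
It also fails if it takes over 58 s, if anything falls off the work surface, if the arm or the gripper's body presses on something with over 40 N, if the wrist force passes 120 N, or if a joint passes its speed limit or range.

## Working session

There is one attempt and no reset: what is moved stays moved. The work goes in short steps, Python scripts to look and compute and a tool call to move; the robot and the scene stay as the last step left them, time stands still between calls to the robot, and variables do not carry over. Pictures are saved under pics/ and viewed, at most 10 in all, crops included, and the job is handed in when it is done.

Besides the shell and the picture viewer there is one more tool, called after "Emit:" by a JSON object that holds its "op" and its "data", one argument or row to a line. send_rows: Moves the arm, as the interface text tells. Its arguments: {"type":"object","properties":{"steps":{"type":"string"},"grip_force":{"type":"number"}},"required":["steps"]}

```bash
mkdir -p pics; cat > h.py <<'E'
import numpy as np, cv2
from station import env
def snap(name,fn):
    d=env.get_image(name); cv2.imwrite(f'pics/{fn}.png',d['img'][:,:,::-1]); np.save(f'pics/{fn}.npy',d,allow_pickle=True); return d
def load(fn): return np.load(f'pics/{fn}.npy',allow_pickle=True).item()
def dist(d): return np.array([d['k1'],0,0,0,0],float)
def ray(d,u,v):
    p=cv2.undistortPoints(np.array([[[u,v]]],float),np.array(d['intrinsics'],float),dist(d),None,None,None)[0,0] if False else cv2.undistortPoints(np.array([[[u,v]]],float),np.array(d['intrinsics'],float),dist(d))[0,0]
    R=cv2.Rodrigues(np.array(d['rvec'],float))[0]; t=np.array(d['tvec'],float).ravel()
    return -R.T@t, R.T@np.array([p[0],p[1],1.])
def onz(d,u,v,z):
    c,r=ray(d,u,v); return c+r*(z-c[2])/r[2]
def proj(d,P):
    return cv2.projectPoints(np.array(P,float).reshape(-1,1,3),np.array(d['rvec'],float),np.array(d['tvec'],float),np.array(d['intrinsics'],float),dist(d))[0][:,0]
E
python3 - <<'E'
from h import *
s=env.state()
for k in('time','eef_pos','orientation','wrist_force','width'):print(k,np.round(s[k],4).tolist())
d=snap('top','top1');snap('scene','scene1')
print(d['k1'],d['intrinsics'],ray(d,280,210))
a=cv2.imread('pics/top1.png');b=cv2.imread('pics/scene1.png')
E
```

```text
time 0.0
eef_pos [0.2481, -0.5729, 0.2304]
orientation [[0.9176, 0.3975, -0.0009], [0.3975, -0.9176, 0.0017], [-0.0001, -0.0019, -1.0]]
wrist_force [-0.0916, -0.0935, -0.3507]
width 0.0849
-0.18257701164425796 [[502.47680262   0.         282.93569979]
 [  0.         502.47680262 215.02829588]
 [  0.           0.           1.        ]] (array([ 0.09492599, -0.01212193,  1.72900521]), array([ 0.22893524, -0.00148109, -0.9735095 ]))
```

View pics/top1.png

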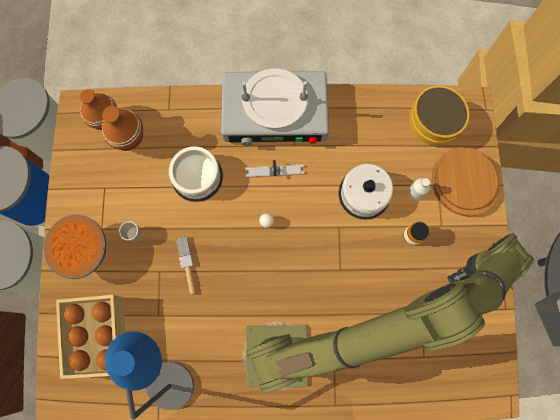

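View pics/scene1.png

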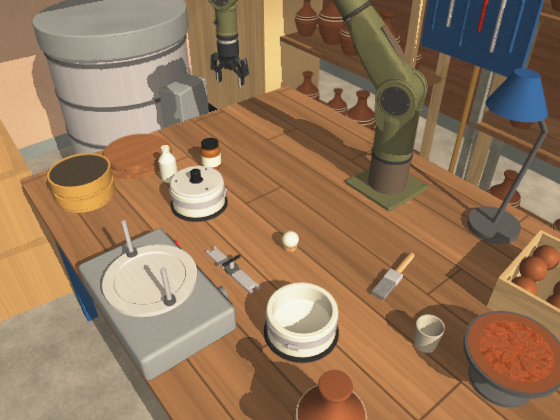

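The top view shows the ball at (266,221), the open bowl at (195,173), the knob at (370,186) and the clamp bar at (276,172). The scene view shows the ball at (290,240), the open bowl at (302,318) and the knob at (196,176). Next I'll refine these.

```bash
cat > fit.py <<'E'
from h import *
from scipy.optimize import least_squares
def tri(ds,uvs,x0):
    return least_squares(lambda p:np.concatenate([proj(d,p)[0]-uv for d,uv in zip(ds,uvs)]),x0)
T=load('top1');S=load('scene1')
def cen(d,box,f):
    u0,v0,u1,v1=box; im=d['img'][v0:v1,u0:u1].astype(int); m=f(im).astype(np.uint8)
    n,l,st,c=cv2.connectedComponentsWithStats(m); i=1+np.argmax(st[1:,4]); return c[i]+[u0,v0],st[i]
white=lambda i:(i.min(2)>95)&(i.max(2)-i.min(2)<70)
black=lambda i:i.max(2)<60
bt=cen(T,(250,205,283,238),white);bs=cen(S,(275,225,305,255),white);print('ball',bt,bs)
r=tri([T,S],[bt[0],bs[0]],[.4,0,.03]);print(np.round(r.x,4),r.fun.round(2), onz(T,*bt[0],.033).round(4),onz(S,*bs[0],.033).round(4))
kt=cen(T,(358,176,382,197),black);ks=cen(S,(182,165,210,188),black);print('knob',kt,ks)
r=tri([T,S],[kt[0],ks[0]],[.5,-.3,.11]);print(np.round(r.x,4),r.fun.round(2),onz(T,*kt[0],.131).round(4),onz(S,*ks[0],.115).round(4))
E
python3 - <<'E'
from fit import *
def crop(d,c,w,k):
    u,v=c; return cv2.resize(d['img'][v-w:v+w,u-w:u+w,::-1],None,fx=k,fy=k,interpolation=cv2.INTER_CUBIC)
t=np.hstack([crop(T,(195,173),33,4),crop(T,(370,188),33,4),crop(T,(276,195),33,4)])
s=np.hstack([crop(S,(302,318),44,3),crop(S,(198,192),44,3),crop(S,(260,255),44,3)])
cv2.imwrite('pics/crop1.png',np.vstack([t,s]))
E
```

```text
ball (array([265.87195122, 220.04878049]), array([  9,   8,  15,  15, 164], dtype=int32)) (array([289.85714286, 238.79464286]), array([  7,   6,  17,  17, 224], dtype=int32))
[0.4599 0.0329 0.0328] [ 0.41 -0.39  0.47  0.09] [0.4585 0.0343 0.033 ] [0.4609 0.032  0.033 ]
knob (array([369.02752294, 185.67889908]), array([  5,   4,  12,  12, 109], dtype=int32)) (array([195.21428571, 175.84920635]), array([  8,   4,  12,  14, 126], dtype=int32))
[ 0.5601 -0.3171  0.1093] [ 0.5  -0.63  0.72  0.2 ] [ 0.5517 -0.3113  0.131 ] [ 0.565  -0.3121  0.115 ]
```

View pics/crop1.png

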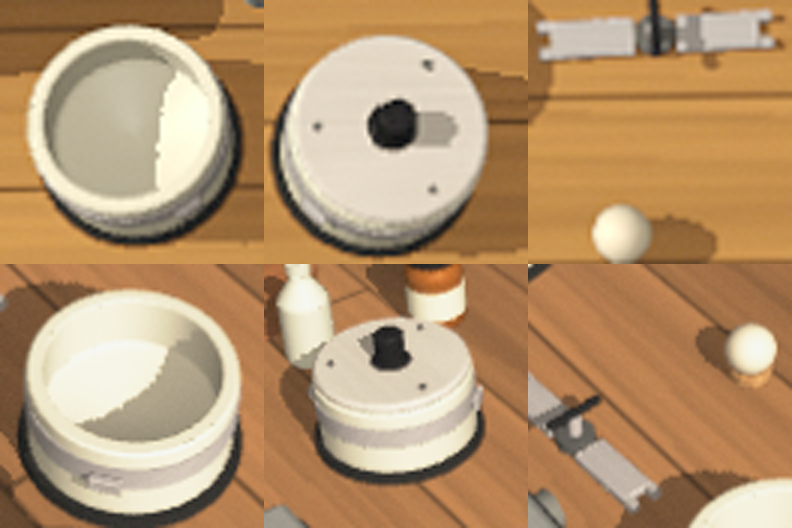

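```bash
cat > b.py <<'E'
from h import *
from scipy.optimize import least_squares
T=load('top1');S=load('scene1')
def circ(d,pts,z,r):
    P=np.array([onz(d,u,v,z)[:2] for u,v in pts]); 
    f=least_squares(lambda c:np.hypot(*(P-c[:2]).T)-c[2],[*P.mean(0),r]); return f.x.round(4),f.fun.round(4)
print(circ(T,[(169,167.5),(194,146.2),(217.7,168.8),(193.2,192)],.085,.085))
print(circ(S,[(266.3,312.7),(303,282.7),(338,311),(301.3,339.3)],.085,.085))
# lid top plate z .096 r .083
print(circ(T,[(338+15*.0+ (280-264)/4-0.5,155+122/4),(337+(390-264)/4,155+37/4),(337+(487-264)/4,155+125/4),(337+(385-264)/4,155+213/4)],.096,.083))
E
python3 b.py
python3 -c "
from h import *
T=load('top1')
for n,p in dict(barL=(295.5,None)).items(): pass
for u,v in [(247,172),(306,168.5)]: print(onz(T,u,v,.01).round(3))
for n,u,v,z in [('cup',129,231,.07),('jar',419,231,.1),('bottle',425,184,.13)]: print(n,onz(T,u,v,z).round(3))
"
```

```text
(array([0.6298, 0.2837, 0.084 ]), array([ 0.0011, -0.0011,  0.0011, -0.0011]))
(array([0.6338, 0.2865, 0.0856]), array([-0.0003,  0.0003, -0.0003,  0.0004]))
(array([ 0.5608, -0.3115,  0.083 ]), array([ 0.0049, -0.0051,  0.0052, -0.005 ]))
[0.64  0.102 0.01 ]
[ 0.652 -0.109  0.01 ]
cup [0.416 0.502 0.07 ]
jar [ 0.402 -0.48   0.1  ]
bottle [ 0.557 -0.503  0.13 ]
```

Emit:
{"op": "send_rows", "data": {
  "steps": "0.085 0.03 -0.032 0 0 0 0;0.085 0.06 -0.065 0 0 0 0;0.085 0.087 -0.094 0 0 0 0;0.085 0.115 -0.125 0 0 0 0;0.085 0.142 -0.154 0 0 0 0;0.085 0.17 -0.184 0 0 0 0;0.085 0.198 -0.214 0 0 0 0;0.085 0.225 -0.244 0 0 0 0;0.085 0.252 -0.273 0 0 0 0;0.085 0.28 -0.303 0 0 0 0;0.085 0.305 -0.331 0.01 0 0 0;0.085 0.33 -0.358 0.025 0 0 0;0.085 0.355 -0.385 0.04 0 0 0;0.085 0.378 -0.41 0.06 0 0 0;0.085 0.4 -0.434 0.08 0 0 0;0.085 0.418 -0.453 0.095 0 0 0;0.085 0.435 -0.472 0.1 0 0 0;0.085 0.435 -0.472 0.1 0 0 0;0.085 0.435 -0.472 0.1 0 0 0;0.085 0.435 -0.472 0.1 0 0 0"
}}

```text
time: 1.77
eef_pos: [0.4595, 0.0318, 0.1312]
orientation: [[0.918, 0.397, -0.001], [0.397, -0.918, -0.001], [-0.001, 0.0, -1.0]]
wrist_force: [0.0, 0.3, -0.1]
width: 0.0848
grasp_force: 0.0
```

```bash
python3 - <<'E'
from h import *
s=env.state()
for k in('time','eef_pos','orientation','wrist_force','width','joint_positions'):print(k,np.round(s[k],4).tolist())
d=snap('wrist','w1'); print(proj(d,[[.46,.033,.033],s['eef_pos']]))
E
```

```text
time 1.7667
eef_pos [0.4595, 0.0318, 0.1312]
orientation [[0.9177, 0.3972, -0.0009], [0.3972, -0.9177, -0.0008], [-0.0012, 0.0004, -1.0]]
wrist_force [0.0411, 0.2993, -0.1247]
width 0.0848
joint_positions [-7.6897, 37.9416, -3.2324, 122.9854, 6.1444, 19.2789, -82.6397]
[[281.90616337 207.36063311]
 [282.54355754 265.92035125]]
```

View pics/w1.png

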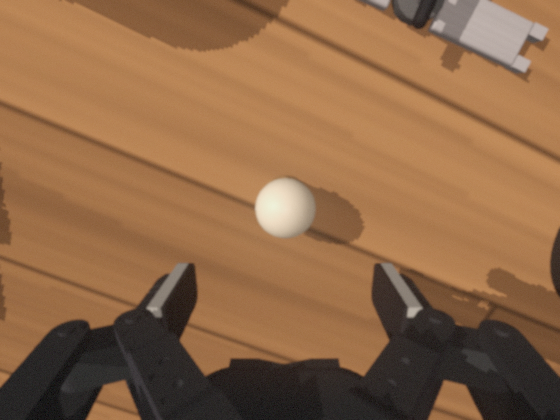

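The ball is at about (285.5,208). The prediction was (281.9,207.4), so it's about 3 mm off, mostly along the finger line.

```bash
python3 - <<'E'
from h import *
d=load('w1'); i=d['img'][160:260,230:345].astype(int)
m=((i.min(2)>95)&(i.max(2)-i.min(2)<75)).astype(np.uint8)
n,l,st,c=cv2.connectedComponentsWithStats(m);k=1+np.argmax(st[1:,4]);uv=c[k]+[230,160];print(uv,st[k])
p=onz(d,*uv,.033);s=env.state();R=np.array(s['orientation']);print(p,'tool',R.T@(p-s['eef_pos']))
E
```

```text
[284.17880566 207.74870556] [  24   17   61   62 2897]
[0.46043622 0.03113761 0.033     ] tool [0.00086485 0.00035161 0.09843168]
```

Emit:
{"op": "send_rows", "data": {
  "steps": "0.085 0.001 0 0.03 0 0 0;0.085 0.001 0 0.055 0 0 0;0.085 0.001 0 0.08 0 0 0;0.085 0.001 0 0.1 0 0 0;0.085 0.001 0 0.11 0 0 0;0.085 0.001 0 0.114 0 0 0;0.085 0.001 0 0.114 0 0 0;0.06 0.001 0 0.114 0 0 0;0.055 0.001 0 0.114 0 0 0;0.05 0.001 0 0.114 0 0 0;0.045 0.001 0 0.114 0 0 0;0.04 0.001 0 0.114 0 0 0;0.04 0.001 0 0.114 0 0 0;0.04 0.001 0 0.114 0 0 0;0.04 0.001 0 0.114 0 0 0;0.04 0.001 0 0.114 0 0 0",
  "grip_force": 35
}}

```text
time: 3.15
eef_pos: [0.4619, 0.0323, 0.0186]
orientation: [[0.918, 0.397, 0.003], [0.397, -0.918, -0.001], [0.002, 0.002, -1.0]]
wrist_force: [0.2, -0.9, 7.6]
width: 0.0482
grasp_force: 34.7
```

Emit:
{"op": "send_rows", "data": {
  "steps": "0.04 0 0 -0.002 0 0 0;0.04 0 0 -0.006 0 0 0;0.04 0 0 -0.015 0 0 0;0.04 0 0 -0.03 0 0 0;0.04 0 0 -0.05 0 0 0;0.04 0 0 -0.07 0 0 0;0.04 0 0 -0.09 0 0 0;0.04 0 0 -0.11 0 0 0;0.04 0 0 -0.13 0 0 0;0.04 0 0 -0.14 0 0 0;0.04 0 0 -0.14 0 0 0;0.04 0 0 -0.14 0 0 0"
}}

```text
time: 4.15
eef_pos: [0.4609, 0.0329, 0.158]
orientation: [[0.918, 0.398, 0.001], [0.398, -0.918, 0.0], [0.001, 0.0, -1.0]]
wrist_force: [0.1, 0.3, -1.3]
width: 0.0485
grasp_force: 36.6
```

```bash
python3 - <<'E'
from h import *
s=env.state()
for k in('eef_pos','wrist_force','width','grasp_force'):print(k,np.round(s[k],4).tolist())
d=snap('wrist','w2');e=snap('scene','s2')
u,v=proj(e,s['eef_pos'])[0].astype(int);print(u,v,proj(e,s['eef_pos'])[0])
c=cv2.resize(e['img'][v-40:v+40,u-40:u+40,::-1],(420,420),interpolation=cv2.INTER_CUBIC)
cv2.imwrite('pics/c2.png',np.hstack([cv2.resize(d['img'][180:,90:470,::-1],(380,240)).copy(),np.zeros((240,0,3),np.uint8)]) if 0 else np.hstack([np.vstack([d['img'][180:,90:470,::-1],np.zeros((180,380,3),np.uint8)]),c]))
bs=None
i=e['img'][v-40:v+40,u-40:u+40].astype(int);m=((i.min(2)>95)&(i.max(2)-i.min(2)<75)).astype(np.uint8)
n,l,st,cc=cv2.connectedComponentsWithStats(m);k=1+np.argmax(st[1:,4]);print(cc[k]+[u-40,v-40],st[k])
E
```

```text
eef_pos [0.4609, 0.0329, 0.158]
wrist_force [0.1015, 0.2735, -1.3483]
width 0.0485
grasp_force 36.6069
290 205 [290.63264256 205.42531129]
[291.54509804 201.9254902 ] [ 33  28  18  18 255]
```

View pics/c2.png

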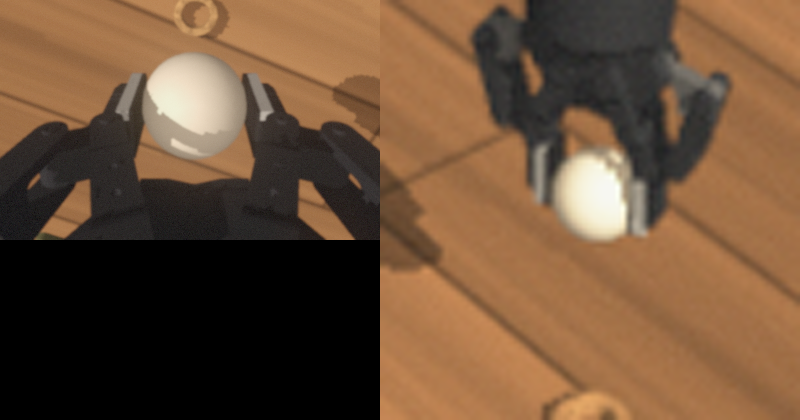

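Emit:
{"op": "send_rows", "data": {
  "steps": "0.04 0.008 -0.005 0 0 0 0;0.04 0.025 -0.016 0 0 0 0;0.04 0.048 -0.03 0 0 0 0;0.04 0.073 -0.046 0 0 0 0;0.04 0.098 -0.062 0 0 0 0;0.04 0.123 -0.078 0 0 0 0;0.04 0.148 -0.094 0 0 0 0;0.04 0.173 -0.11 0 0 0 0;0.04 0.198 -0.126 0 0 0 0;0.04 0.22 -0.14 0 0 0 0;0.04 0.24 -0.152 0 0 0 0;0.04 0.252 -0.16 0 0 0 0;0.04 0.257 -0.163 0 0 0 0;0.04 0.257 -0.163 0 0 0 0;0.04 0.257 -0.163 0 0 0 0"
}}

```text
time: 5.5
eef_pos: [0.631, 0.2839, 0.1561]
orientation: [[0.918, 0.398, -0.002], [0.398, -0.918, -0.002], [-0.003, 0.001, -1.0]]
wrist_force: [-0.1, -1.1, -2.3]
width: 0.0482
grasp_force: 36.6
```

```bash
python3 - <<'E'
from h import *
s=env.state()
for k in('eef_pos','wrist_force','width'):print(k,np.round(s[k],4).tolist())
d=snap('wrist','w3');im=d['img'][:,:,::-1].copy()
a=np.linspace(0,2*np.pi,60)
for r,z in((.072,.085),(.085,.085)):
    for q in proj(d,np.c_[.632+r*np.cos(a),.285+r*np.sin(a),0*a+z]):
        if abs(q).max()<600: cv2.circle(im,tuple(int(x) for x in q),1,(0,0,255),-1)
cv2.imwrite('pics/w3o.png',im)
E
```

```text
eef_pos [0.631, 0.2839, 0.1561]
wrist_force [-0.0979, -1.1027, -2.3128]
width 0.0482
```

View pics/w3o.png

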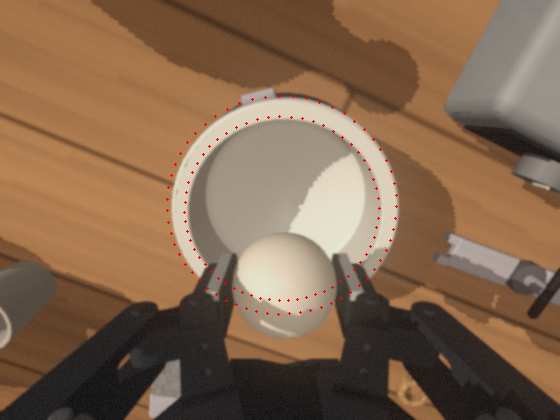

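The wrist view shows the bowl rim spanning about x=172–398, centred near x=285, and the overlay agrees to about 2 px. The ball at (285,285) is lined up, so I'll lower it.

Emit:
{"op": "send_rows", "data": {
  "steps": "0.04 0.001 0 0.008 0 0 0;0.04 0.001 0 0.024 0 0 0;0.04 0.001 0 0.044 0 0 0;0.04 0.001 0 0.064 0 0 0;0.04 0.001 0 0.082 0 0 0;0.04 0.001 0 0.098 0 0 0;0.04 0.001 0 0.108 0 0 0;0.04 0.001 0 0.114 0 0 0;0.04 0.001 0 0.117 0 0 0;0.04 0.001 0 0.119 0 0 0;0.04 0.001 0 0.12 0 0 0;0.04 0.001 0 0.12 0 0 0;0.04 0.001 0 0.12 0 0 0"
}}

```text
time: 6.63
eef_pos: [0.6334, 0.2853, 0.0381]
orientation: [[0.918, 0.398, 0.001], [0.398, -0.918, 0.001], [0.001, 0.0, -1.0]]
wrist_force: [0.1, 0.5, -2.2]
width: 0.0481
grasp_force: 36.6
```

Emit:
{"op": "send_rows", "data": {
  "steps": "0.04 0 0 0.001 0 0 0;0.04 0 0 0.002 0 0 0;0.04 0 0 0.003 0 0 0;0.04 0 0 0.004 0 0 0;0.04 0 0 0.005 0 0 0;0.04 0 0 0.006 0 0 0;0.04 0 0 0.007 0 0 0;0.04 0 0 0.008 0 0 0;0.04 0 0 0.008 0 0 0;0.04 0 0 0.008 0 0 0"
}}

```text
time: 7.47
eef_pos: [0.6328, 0.285, 0.0292]
orientation: [[0.918, 0.397, -0.0], [0.397, -0.918, -0.0], [-0.0, 0.0, -1.0]]
wrist_force: [0.2, 0.1, -1.7]
width: 0.0483
grasp_force: 36.6
```

Emit:
{"op": "send_rows", "data": {
  "steps": "0.04 0 0 0.0007 0 0 0;0.04 0 0 0.0014 0 0 0;0.04 0 0 0.002 0 0 0;0.04 0 0 0.002 0 0 0;0.04 0 0 0.002 0 0 0"
}}

```text
time: 7.88
eef_pos: [0.6328, 0.285, 0.0272]
orientation: [[0.918, 0.398, -0.0], [0.398, -0.918, -0.0], [-0.0, 0.0, -1.0]]
wrist_force: [0.5, -0.9, -1.7]
width: 0.0484
grasp_force: 36.6
```

Emit:
{"op": "send_rows", "data": {
  "steps": "0.04 0 0 0.0005 0 0 0;0.04 0 0 0.001 0 0 0;0.04 0 0 0.0015 0 0 0;0.04 0 0 0.0015 0 0 0;0.04 0 0 0.0015 0 0 0"
}}

```text
time: 8.3
eef_pos: [0.6328, 0.285, 0.0257]
orientation: [[0.918, 0.398, -0.0], [0.398, -0.918, -0.0], [-0.0, 0.0, -1.0]]
wrist_force: [-0.6, -1.4, -2.2]
width: 0.0482
grasp_force: 36.6
```

Emit:
{"op": "send_rows", "data": {
  "steps": "0.04 0 0 0.0005 0 0 0;0.04 0 0 0.001 0 0 0;0.04 0 0 0.0015 0 0 0;0.04 0 0 0.0015 0 0 0;0.04 0 0 0.0015 0 0 0"
}}

```text
time: 8.72
eef_pos: [0.6333, 0.2852, 0.0253]
orientation: [[0.918, 0.397, 0.001], [0.397, -0.918, 0.0], [0.001, 0.0, -1.0]]
wrist_force: [-0.9, 0.2, 4.6]
width: 0.048
grasp_force: 37.2
```

Emit:
{"op": "send_rows", "data": {
  "steps": "0.044 0 0 0 0 0 0;0.047 0 0 0 0 0 0;0.049 0 0 0 0 0 0;0.051 0 0 0 0 0 0;0.053 0 0 0 0 0 0;0.056 0 0 0 0 0 0;0.06 0 0 0 0 0 0;0.064 0 0 0 0 0 0;0.068 0 0 0 0 0 0;0.068 0 0 0 0 0 0",
  "grip_force": 20
}}

```text
time: 9.55
eef_pos: [0.6328, 0.285, 0.0242]
orientation: [[0.918, 0.398, -0.0], [0.398, -0.918, -0.0], [-0.0, 0.0, -1.0]]
wrist_force: [-0.0, 0.5, -0.4]
width: 0.068
grasp_force: 0.0
```

Emit:
{"op": "send_rows", "data": {
  "steps": "0.08 0 0 0 0 0 0;0.08 0 0 -0.004 0 0 0;0.08 0 0 -0.015 0 0 0;0.08 0 0 -0.035 0 0 0;0.08 0 0 -0.06 0 0 0;0.08 0 0 -0.09 0 0 0;0.08 0 0 -0.12 0 0 0;0.08 0 0 -0.15 0 0 0;0.08 0 0 -0.17 0 0 0;0.08 0 0 -0.185 0 0 0;0.08 0 0 -0.19 0 0 0;0.08 0 0 -0.19 0 0 0"
}}

```text
time: 10.55
eef_pos: [0.634, 0.2861, 0.2172]
orientation: [[0.917, 0.398, 0.005], [0.398, -0.917, 0.003], [0.005, -0.001, -1.0]]
wrist_force: [0.1, 0.3, -0.1]
width: 0.0798
grasp_force: 0.0
```

```bash
python3 - <<'E'
from h import *
s=env.state()
for k in('time','eef_pos','orientation'):print(k,np.round(s[k],4).tolist())
d=snap('wrist','w4');R=np.array(s['orientation'])
print(R.T@(np.array([.5605,-.314,.23])-s['eef_pos']), proj(d,[.632,.285,.039]))
E
```

```text
time 10.55
eef_pos [0.634, 0.2861, 0.2172]
orientation [[0.9175, 0.3977, 0.0045], [0.3977, -0.9175, 0.0028], [0.0053, -0.0008, -1.0]]
[-0.30604046  0.52135054 -0.01478494] [[283.51343222 188.7673754 ]]
```

View pics/w4.png

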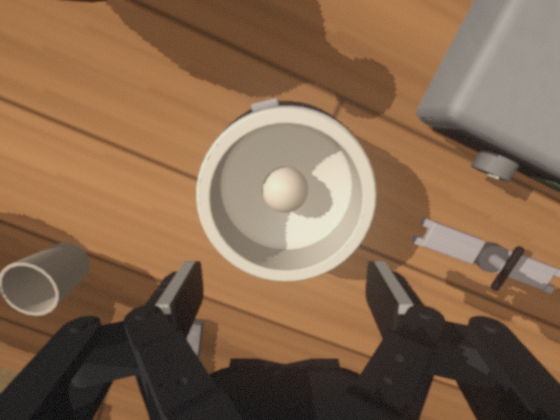

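The ball rests in the middle of the bowl at (285,190). Next I'll move over to the lid.

Emit:
{"op": "send_rows", "data": {
  "steps": "0.08 -0.008 0.014 -0.005 0 0 0;0.08 -0.024 0.041 -0.01 0 0 0;0.08 -0.043 0.073 -0.012 0 0 0;0.08 -0.063 0.107 -0.012 0 0 0;0.08 -0.083 0.141 -0.012 0 0 0;0.08 -0.103 0.175 -0.012 0 0 0;0.08 -0.123 0.21 -0.012 0 0 0;0.08 -0.143 0.244 -0.012 0 0 0;0.08 -0.163 0.278 -0.012 0 0 0;0.08 -0.183 0.312 -0.012 0 0 0;0.08 -0.203 0.346 -0.012 0 0 0;0.08 -0.223 0.38 -0.012 0 0 0;0.08 -0.243 0.414 -0.012 0 0 0;0.08 -0.263 0.448 -0.012 0 0 0;0.08 -0.281 0.479 -0.012 0 0 0;0.08 -0.296 0.504 -0.012 0 0 0;0.08 -0.304 0.517 -0.012 0 0 0;0.08 -0.306 0.521 -0.012 0 0 0;0.08 -0.306 0.521 -0.012 0 0 0;0.08 -0.306 0.521 -0.012 0 0 0"
}}

```text
time: 12.27
eef_pos: [0.5596, -0.312, 0.2259]
orientation: [[0.917, 0.4, -0.0], [0.4, -0.917, 0.003], [0.001, -0.002, -1.0]]
wrist_force: [0.3, 1.0, -0.1]
width: 0.08
grasp_force: 0.0
```

```bash
python3 - <<'E'
from h import *
s=env.state()
for k in('time','eef_pos','orientation','joint_positions'):print(k,np.round(s[k],4).tolist())
d=snap('wrist','w5');R=np.array(s['orientation']);im=d['img'][:,:,::-1].copy()
a=np.linspace(0,2*np.pi,60)
for r,z in((.083,.096),(.016,.131)):
    for q in proj(d,np.c_[.5605+r*np.cos(a),-.314+r*np.sin(a),0*a+z]): cv2.circle(im,tuple(int(x) for x in q),1,(0,0,255),-1)
cv2.imwrite('pics/w5o.png',im)
E
```

```text
time 12.2667
eef_pos [0.5596, -0.312, 0.2259]
orientation [[0.9166, 0.3999, -0.0002], [0.3999, -0.9166, 0.0026], [0.0008, -0.0024, -1.0]]
joint_positions [28.491, 40.9197, -6.3281, 87.1596, 5.0738, 52.2736, -45.8426]
```

View pics/w5o.png

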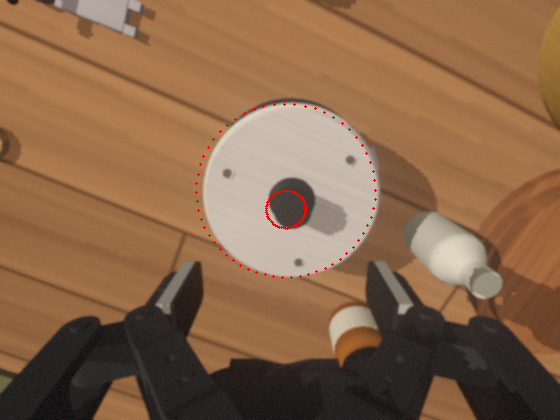

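The lid plate spans x≈203–381, about 5 px right of my estimate, with the knob top at about (290,208). I'll fit it from its contour.

```bash
python3 - <<'E'
from h import *
from scipy.optimize import least_squares
d=load('w5');im=d['img'].astype(int)
m=np.zeros(im.shape[:2],np.uint8);i=im[80:295,185:400]
m[80:295,185:400]=(i.max(2)-i.min(2)<45)&(i.min(2)>90)
m=cv2.morphologyEx(m,cv2.MORPH_OPEN,np.ones((3,3),np.uint8))
c=max(cv2.findContours(m,cv2.RETR_EXTERNAL,cv2.CHAIN_APPROX_NONE)[0],key=len)
c=cv2.convexHull(c)[:,0].astype(float)
print(c.min(0),c.max(0),len(c))
P=np.array([onz(d,u,v,.096)[:2] for u,v in c])
f=least_squares(lambda p:np.hypot(*(P-p[:2]).T)-p[2],[.56,-.314,.083],loss='soft_l1',f_scale=.001);print(f.x.round(4),np.abs(f.fun).max())
km=np.zeros_like(m);k=im[165:235,262:320];km[165:235,262:320]=k.max(2)<70
c2=max(cv2.findContours(km,cv2.RETR_EXTERNAL,cv2.CHAIN_APPROX_NONE)[0],key=len)[:,0].astype(float)
# knob silhouette fit: hull of projected top and neck circles, compare via bounding mid in image x,y
a=np.linspace(0,2*np.pi,72)
def bb(p):
    q=proj(d,np.vstack([np.c_[p[0]+.016*np.cos(a),p[1]+.016*np.sin(a),0*a+z] for z in(.131,.115)])); return q.min(0),q.max(0)
print('knob obs',c2.min(0),c2.max(0),'pred',bb(f.x[:2]))
s=env.state();R=np.array(s['orientation']);print(R.T@(np.array([*f.x[:2],.103])-s['eef_pos']))
E
```

```text
[203. 102.] [379. 277.] 62
[ 0.5637 -0.3186  0.0832] 0.0019295635983282294
knob obs [289. 184.] [313. 220.] pred (array([273.2435128 , 185.08358039]), array([312.3557314 , 226.94765675]))
[0.00024552 0.00844379 0.12308629]
```

Emit:
{"op": "send_rows", "data": {
  "steps": "0.08 0 0.002 0.01 0 0 0;0.08 0 0.004 0.025 0 0 0;0.08 0 0.006 0.04 0 0 0;0.08 0 0.0075 0.055 0 0 0;0.08 0 0.0075 0.063 0 0 0;0.08 0 0.0075 0.065 0 0 0;0.08 0 0.0075 0.065 0 0 0;0.08 0 0.0075 0.065 0 0 0"
}}

```text
time: 12.98
eef_pos: [0.5628, -0.3211, 0.1618]
orientation: [[0.917, 0.398, 0.001], [0.398, -0.917, -0.0], [0.001, 0.001, -1.0]]
wrist_force: [-0.0, 0.4, 0.5]
width: 0.0803
grasp_force: 0.0
```

```bash
python3 - <<'E'
from h import *
s=env.state();R=np.array(s['orientation']);d=snap('wrist','w6');im=d['img'][:,:,::-1].copy()
print(s['eef_pos'],R.round(4).tolist())
a=np.linspace(0,2*np.pi,60)
for r,z in((.083,.096),(.016,.131)):
    for q in proj(d,np.c_[.5637+r*np.cos(a),-.3186+r*np.sin(a),0*a+z]): cv2.circle(im,tuple(int(x) for x in q),1,(0,0,255),-1)
cv2.imwrite('pics/w6o.png',im)
print(R.T@(np.array([.5637,-.3186,.103])-s['eef_pos']))
E
```

```text
[ 0.56277627 -0.32107741  0.16180934] [[0.9172, 0.3984, 0.0009], [0.3984, -0.9172, -0.0002], [0.0008, 0.0006, -1.0]]
[ 0.00178885 -0.00193715  0.05880967]
```

View pics/w6o.png

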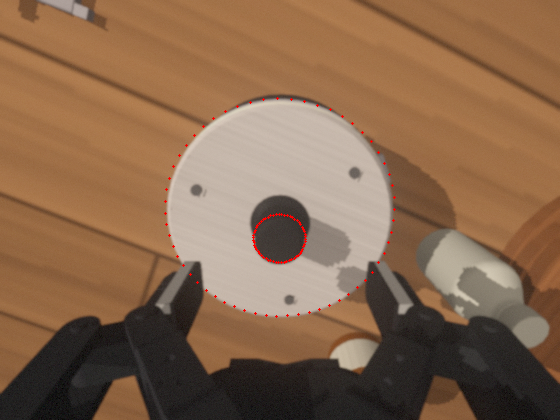

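Emit:
{"op": "send_rows", "data": {
  "steps": "0.08 0.0018 -0.002 0.006 0 0 0;0.08 0.0018 -0.002 0.018 0 0 0;0.08 0.0018 -0.002 0.032 0 0 0;0.08 0.0018 -0.002 0.046 0 0 0;0.08 0.0018 -0.002 0.054 0 0 0;0.08 0.0018 -0.002 0.057 0 0 0;0.08 0.0018 -0.002 0.058 0 0 0;0.08 0.0018 -0.002 0.058 0 0 0;0.08 0.0018 -0.002 0.058 0 0 0;0.06 0.0018 -0.002 0.058 0 0 0;0.05 0.0018 -0.002 0.058 0 0 0;0.042 0.0018 -0.002 0.058 0 0 0;0.038 0.0018 -0.002 0.058 0 0 0;0.038 0.0018 -0.002 0.058 0 0 0"
}}

```text
time: 14.2
eef_pos: [0.5631, -0.319, 0.1035]
orientation: [[0.918, 0.398, 0.0], [0.398, -0.918, -0.0], [0.0, 0.0, -1.0]]
wrist_force: [-0.2, 0.1, -0.1]
width: 0.0377
grasp_force: 0.0
```

No contact on the way down, so I'll close on the knob.

Emit:
{"op": "send_rows", "data": {
  "steps": "0.035 0 0 0 0 0 0;0.033 0 0 0 0 0 0;0.031 0 0 0 0 0 0;0.029 0 0 0 0 0 0;0.025 0 0 0 0 0 0;0.02 0 0 0 0 0 0;0.02 0 0 0 0 0 0;0.02 0 0 0 0 0 0",
  "grip_force": 90
}}

```text
time: 14.87
eef_pos: [0.5628, -0.3183, 0.1037]
orientation: [[0.917, 0.398, -0.001], [0.398, -0.917, 0.001], [-0.0, -0.001, -1.0]]
wrist_force: [-2.3, 2.2, 4.6]
width: 0.0298
grasp_force: 88.4
```

Emit:
{"op": "send_rows", "data": {
  "steps": "0.02 0 -0.0005 -0.0003 0 0 0;0.02 0 -0.0005 -0.0006 0 0 0;0.02 0 -0.0005 -0.0009 0 0 0;0.02 0 -0.0005 -0.0012 0 0 0;0.02 0 -0.0005 -0.0015 0 0 0;0.02 0 -0.0005 -0.0018 0 0 0;0.02 0 -0.0005 -0.002 0 0 0;0.02 0 -0.0005 -0.002 0 0 0"
}}

```text
time: 15.53
eef_pos: [0.5623, -0.3183, 0.1046]
orientation: [[0.918, 0.397, -0.001], [0.397, -0.918, 0.001], [-0.001, -0.001, -1.0]]
wrist_force: [0.5, -0.5, -8.0]
width: 0.0295
grasp_force: 89.4
```

Emit:
{"op": "send_rows", "data": {
  "steps": "0.02 0 0 -0.0003 0 0 0;0.02 0 0 -0.0006 0 0 0;0.02 0 0 -0.0009 0 0 0;0.02 0 0 -0.0012 0 0 0;0.02 0 0 -0.0015 0 0 0;0.02 0 0 -0.0015 0 0 0"
}}

```text
time: 16.03
eef_pos: [0.5619, -0.3182, 0.1058]
orientation: [[0.918, 0.398, -0.002], [0.398, -0.918, 0.001], [-0.002, -0.002, -1.0]]
wrist_force: [0.3, -1.4, -18.9]
width: 0.03
grasp_force: 90.2
```

Emit:
{"op": "send_rows", "data": {
  "steps": "0.02 0 0 -0.0002 0 0 0;0.02 0 0 -0.0004 0 0 0;0.02 0 0 -0.0004 0 0 0"
}}

```text
time: 16.28
eef_pos: [0.5627, -0.3181, 0.1077]
orientation: [[0.918, 0.398, -0.0], [0.398, -0.918, 0.001], [-0.0, -0.001, -1.0]]
wrist_force: [-1.1, 3.1, -9.1]
width: 0.0295
grasp_force: 90.6
```

The seal broke: the lid is about 4 mm up and the force dropped. I'll continue slowly to about 10 mm.

Emit:
{"op": "send_rows", "data": {
  "steps": "0.02 0 0 -0.0005 0 0 0;0.02 0 0 -0.001 0 0 0;0.02 0 0 -0.0015 0 0 0;0.02 0 0 -0.002 0 0 0;0.02 0 0 -0.0025 0 0 0;0.02 0 0 -0.003 0 0 0;0.02 0 0 -0.003 0 0 0;0.02 0 0 -0.003 0 0 0"
}}

```text
time: 16.95
eef_pos: [0.5632, -0.3187, 0.1106]
orientation: [[0.918, 0.398, 0.001], [0.398, -0.918, -0.0], [0.001, 0.001, -1.0]]
wrist_force: [-2.1, 1.7, -2.5]
width: 0.0293
grasp_force: 91.7
```

Emit:
{"op": "send_rows", "data": {
  "steps": "0.02 0 0 -0.0005 0 0 0;0.02 0 0 -0.001 0 0 0;0.02 0 0 -0.0015 0 0 0;0.02 0 0 -0.002 0 0 0;0.02 0 0 -0.0025 0 0 0;0.02 0 0 -0.003 0 0 0;0.02 0 0 -0.0033 0 0 0;0.02 0 0 -0.0033 0 0 0;0.02 0 0 -0.0033 0 0 0;0.02 0 0 -0.0033 0 0 0"
}}

```text
time: 17.78
eef_pos: [0.563, -0.3188, 0.1136]
orientation: [[0.918, 0.397, 0.0], [0.397, -0.918, -0.0], [0.0, 0.001, -1.0]]
wrist_force: [0.2, 0.9, -6.7]
width: 0.0295
grasp_force: 91.3
```

```bash
python3 - <<'E'
from h import *
s=env.state()
for k in('time','eef_pos','orientation','wrist_force','moment','width'):print(k,np.round(s[k],4).tolist())
d=snap('wrist','w7');e=snap('scene','s7');print(np.round(env.state()['wrist_force'],2))
im=d['img'].astype(int)
from scipy.optimize import least_squares
m=np.zeros(im.shape[:2],np.uint8);i=im[70:260,100:460]
m[70:260,100:460]=(i.max(2)-i.min(2)<45)&(i.min(2)>90)
w=d['img'][:,:,::-1].copy();a=np.linspace(0,2*np.pi,90)
for z,c in((.096,(0,255,0)),(.106,(0,0,255))):
    for q in proj(d,np.c_[.5637+.083*np.cos(a),-.3186+.083*np.sin(a),0*a+z]): cv2.circle(w,tuple(int(x) for x in q),1,c,-1)
b=e['img'][130:235,150:250,::-1];b0=load('scene1')['img'][130:235,150:250,::-1]
b=cv2.resize(np.vstack([b0,b]),(300,600),interpolation=cv2.INTER_CUBIC)
out=np.zeros((600,800,3),np.uint8);out[:375,:500]=cv2.resize(w,(500,375));out[:,500:]=b
cv2.imwrite('pics/c7.png',out)
E
```

```text
time 17.7833
eef_pos [0.563, -0.3188, 0.1136]
orientation [[0.9176, 0.3975, 0.0005], [0.3975, -0.9176, -0.0004], [0.0003, 0.0006, -1.0]]
wrist_force [0.1549, 0.8518, -6.6765]
moment [0.1655, 0.0616, -0.0055]
width 0.0295
[-0.56  0.97 -6.1 ]
```

View pics/c7.png

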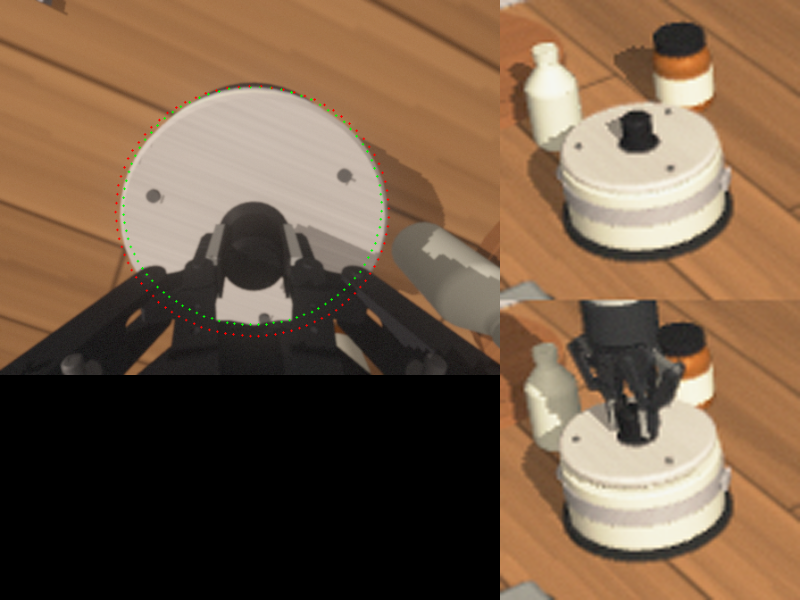

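```bash
python3 - <<'E'
from h import *
from scipy.optimize import least_squares
def z(fn,box,rt):
    d=load(fn);im=d['img'].astype(int);u0,v0,u1,v1=box;m=np.zeros(im.shape[:2],np.uint8);i=im[v0:v1,u0:u1]
    m[v0:v1,u0:u1]=(i.max(2)-i.min(2)<45)&(i.min(2)>90)
    m=cv2.morphologyEx(m,cv2.MORPH_OPEN,np.ones((3,3),np.uint8))
    c=max(cv2.findContours(m,cv2.RETR_EXTERNAL,cv2.CHAIN_APPROX_NONE)[0],key=len);c=cv2.convexHull(c)[:,0].astype(float)
    c=c[(c[:,1]<v1-6)]
    def r(p):
        P=np.array([onz(d,u,v,p[2])[:2] for u,v in c]);return np.hypot(*(P-p[:2]).T)-rt
    f=least_squares(r,[.5637,-.3186,.1],loss='soft_l1',f_scale=.0005);return f.x.round(4),len(c),np.abs(f.fun).mean()
for rt in(.083,):
    print(z('w6',(155,85,405,250),rt),z('w7',(110,85,450,270),rt))
A=load('scene1');B=load('s7');g=lambda d:cv2.cvtColor(d['img'],cv2.COLOR_RGB2GRAY)
for (x,y) in ((177,182),(209,190)): # screw dots
    t=g(A)[y-6:y+7,x-8:x+9];R=cv2.matchTemplate(g(B)[y-16:y+14,x-16:x+17],t,cv2.TM_CCOEFF_NORMED);_,mx,_,l=cv2.minMaxLoc(R)
    f=lambda a:.5*(a[0]-a[2])/(a[0]-2*a[1]+a[2])
    print('shift',l[0]-8+f(R[l[1],l[0]-1:l[0]+2]),l[1]-10+f(R[l[1]-1:l[1]+2,l[0]]),mx)
print(proj(B,[[.5637,-.3186,.106]])-proj(B,[[.5637,-.3186,.096]]))
E
```

```text
(array([ 0.564 , -0.3184,  0.0925]), 42, np.float64(0.0005423558356003964)) (array([ 0.563 , -0.3195,  0.1013]), 45, np.float64(0.0006011292075929822))
shift -0.8931724 -2.3054187 0.9088790416717529
shift -0.31731337 -2.6350784 0.7808995246887207
[[-0.33984471 -2.57501012]]
```

The wrist fit puts the lid about 9 mm up and the scene shift gives about 9–10 mm. It is level, and only its weight is on the gripper. Handing in.

```bash
python3 -c "
from station import env
print(env.job_done())"
```

```text
the job is handed in; nothing more can be done
None
```

The ball was set down gently and rests in the middle of the open bowl; the lid's seal is broken and the lid is held level by its knob about 1 cm above the shut bowl, and the job is handed in at about 18 s of robot time (the hand-in returned no verdict).

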